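# Set out the next timer switch on its carrier sheet

### The arm

A 6-joint arm with a two-finger parallel gripper is mounted at the origin on the work surface. World frame = base frame: x ahead of the robot, y to its left, z up, the work surface at z = 0. Lengths are in m, angles in rad, forces in N, time in s.
With the tool pointing down it reaches from about 0.375 to 0.825 m from the base axis. Payload 5.5 kg.
Tool frame: the origin (TCP) lies at the very end of the fingers, on their centre line; the grasp point (between the pads) lies 19 mm behind it; z points along the fingers, y is the direction in which the jaws open and shut (so a half turn about z gives the same grasp; the last joint's range is limited). The gripper opens to 85 mm and grips with 20 to 120 N. Pads are 22 mm wide; open, the fingers measure 114 mm over their backs; the gripper's body (76 mm by 85 mm) begins 54 mm behind the grasp point. The pads swing forward as they close: fully open they stand 13 mm farther back than shut.
Start: joints at [1.184, 0.314, -0.047, 1.21, 0, 1.571], TCP at [0.226, 0.556, 0.231] pointing down, gripper open.
Joint ranges: [-2.67, 2.67], [-0.69, 1.73], [-1.03, 1.25], [-2.08, 2.16], [-1.42, 1.45], [-3.14, 3.14]. Speed limits (rad/s): [2.39, 2.39, 3.01, 3.14, 3.14, 3.14].

### API

Orientations are given as a 3x3 rotation matrix whose columns are the frame's x, y, z axes.
In Python, from bench import ctrl, claw, ik, telemetry, viewer, finish_job gives the robot as it stands. Calls block until the motion is done:
- ctrl.goto(position, orientation): joint-space move of the TCP to a pose.
- ctrl.move_l(position, attitude=None, v=0.15, threshold=None): straight line of the TCP; attitude=None keeps the orientation; v is the mean speed in m/s. With threshold (N) it stops when the force on the tool has changed by that much, and returns True; else False.
- ctrl.move_joints(angles): joint-space move.
- claw.set_gripper(opening, newtons=None): finger opening in m; newtons is the grip in N (None keeps the last); returns when the fingers have stopped.
- ctrl.pause(seconds).
- ik(position, orientation): joint angles nearest the present ones, or None.
- telemetry.observe(): the state.
- viewer.read_camera(name): name is "side" or "top" or "wrist"; returns the picture (384x512x3 uint8, red, green, blue); there is no depth.
- viewer.calibration(name): a dict with "fx", "fy", "cx", "cy" (pixels), "cam_to_world" (4x4, takes a point from camera to world coordinates); the wrist camera has in their place "tool_from_camera" (4x4, takes a point from camera to tool coordinates, whose origin is the TCP and whose axes are the flange's). Camera axes: x right, y up, looking along -z (the intrinsics and any distortion apply to the point x, -y, -z); pixel columns grow to the right and rows downward; lengths in m; the calibration is good to about 2 mm. A picture is of the moment at which its call begins: read the wrist's pose just before it. calibration takes no time and is no camera call.
A pose or a line that the arm cannot do raises ctrl.PlanningError and nothing moves.
- finish_job(): hands the job in, once; it reports no verdict.
The state is a dict: "time_s": time; "joints": joint angles; "joint_vel": joint speeds; "joint_torque": joint torques, N m; "eef_pos": TCP position; "tool_rot": TCP orientation; "contact_force": force on the tool from outside, world axes, zero at the start; "ft_torque": the same for the moment, N m; "gripper_width": finger opening in m.
Only numpy, scipy, OpenCV 4.12 (cv2) and the standard library are available. Lean on these libraries where they do the work, as an engineer would, in place of code of your own. Each camera call takes 0.05 s, during which the arm holds its last target. There are 200 camera calls.

### The job

Set out the kit for the next timer switch on the single grey sheet with the blue tape (front is its taped edge, behind is away from the tape): stand the square base midway between the screw dish and the steel test nest, and put the round dial on top of it, centred. Lay the terminal strip squarely in front of the screw dish and the rocker switch squarely behind the test nest, each with its long side parallel to the tape and about 35 mm of clear space to the dish or nest. Leave everything upright as found, and do not disturb the screwdriver, the jar or the orange bin.

Things in the scene. Friction and masses are not known exactly. Their poses are not given: they have to be found in the camera images.
- sheet: Flat grey carrier sheet, 230 (x) by 250 (y) by 4 mm, fixed. Origin at the centre of its underside, on the bench (z = 0). Its front edge (own -x side, towards the robot, turned at most 0.25 rad) carries a 12 mm blue tape along y; +x points behind, +y to its left seen from the tape. Dish and nest are fixed on it 150 mm apart, left and right of its centre; which is where changes.
- dish: Round steel screw dish with a few brass screws, 50 mm across the rim, 15 mm high, fixed on the sheet. Origin at the centre of its underside; axes parallel to the sheet's.
- nest: Square dark steel test nest, 50 by 50 mm, 20 mm high, with a groove on top along x, fixed on the sheet. Origin at the centre of its underside; axes parallel to the sheet's.
- base_center (a point): Square white switch base, solid, 52 by 52 mm, 26 mm high, flat top with a thin grey ring mark; loose, 50 to 100 g. Point at its centre, 13 mm above its underside; x, y along its sides, z up. All four kit parts start on a fixed stack of grey sheets without tape, 210 by 230 mm, top 12 mm above the bench.
- dial_center (a point): Round white dial, a plain cylinder 40 mm in diameter, 24 mm high, black pointer mark on top, loose, 20 to 42 g. Point at its centre, 12 mm above its underside; z up.
- strip_center (a point): Narrow white terminal strip, 20 (x) by 64 (y) mm, 22 mm high: the lower 16 mm are full width, the top 6 mm a 10 mm wide ridge with a row of five screw heads, loose, 35 to 70 g. Point at its centre, 11 mm above its underside; y along its length, z up.
- rocker_center (a point): White rocker switch, a block 36 (x) by 60 (y) mm, 18 mm high, with a slightly raised two-part paddle (about 4 mm more) on top, loose, 28 to 56 g. Point at its centre, 9 mm above its underside; y along its length, z up.
- driver_grip (a point): Bystander: screwdriver 170 mm long lying on the bench beyond the sheets, roughly along y. Point on its handle.
- jar: Bystander: closed round jar, 60 mm in diameter, 75 mm high, on the bench far left. Origin at the centre of its underside.
- bin: Bystander: empty orange open bin, 80 by 100 mm, 40 mm high, on the bench far right. Origin at the centre of its underside.

How it is judged:
By the outcome, as a careful person would: the job done as asked, in the order asked, and still so for the second after the job is handed in, with the robot touching nothing.
It also fails if it takes over 106 s, if anything falls off the work surface, if the arm or the gripper's body presses on something with over 40 N, if the wrist force passes 120 N, or if a joint passes its speed limit or range.

## Working session

There is one attempt and no reset: what is moved stays moved. The work goes in short steps, each a Python script; the robot and the scene stay as the last script left them, time stands still between calls to the robot, and variables do not carry over. Pictures are saved under pics/ and viewed, about 12 in all and at most 16, crops included, and the job is handed in when it is done.

```bash
ls; mkdir -p pics
python3 - <<'E'
from bench import viewer,telemetry
import cv2
for n in ["top","side"]:
    im=viewer.read_camera(n); cv2.imwrite(f"pics/{n}0.png",cv2.resize(im[:,:,::-1],(768,576),interpolation=cv2.INTER_CUBIC))
    cv2.imwrite(f"pics/{n}0raw.png",im[:,:,::-1])
for n in ["top","side","wrist"]: print(n,viewer.calibration(n))
print(telemetry.observe())
E
```

```text
pics
top {'fx': 351.5174406042171, 'fy': 351.5174406042171, 'cx': 250.4879391117698, 'cy': 189.3354321513332, 'cam_to_world': array([[ 0.01547415,  0.98081508, -0.19432532,  0.44771318],
       [-0.99977795,  0.01239725, -0.01704   , -0.01444587],
       [-0.01430399,  0.19454585,  0.98078912,  0.99179024],
       [ 0.        ,  0.        ,  0.        ,  1.        ]])}
side {'fx': 408.2669203307867, 'fy': 408.2669203307867, 'cx': 256.9345302931252, 'cy': 189.7284808788852, 'cam_to_world': array([[-0.99276334,  0.09606226, -0.07206235,  0.54895968],
       [-0.11998307, -0.76847245,  0.62853334,  0.70758031],
       [ 0.0050004 ,  0.63263113,  0.77443712,  0.953806  ],
       [ 0.        ,  0.        ,  0.        ,  1.        ]])}
wrist {'fx': 329.25357338618215, 'fy': 329.25357338618215, 'cx': 258.5509186159015, 'cy': 191.23649439180153, 'tool_from_camera': array([[-1.47592700e-04,  9.48374516e-01,  3.17152574e-01,
         8.07938504e-02],
       [ 9.99999952e-01,  5.33533751e-05,  3.05826657e-04,
         3.73615895e-04],
       [ 2.73117047e-04,  3.17152604e-01, -9.48374478e-01,
 
[... 210 characters left out ...]
0,
       -1.64398604e-07,  1.57079829e+00]), 'joint_vel': array([-0.00073527, -0.00333276,  0.0014311 , -0.00055111, -0.00119011,
       -0.00176852]), 'joint_torque': array([-1.51603881e-04, -5.40766239e+01,  3.40542090e+01,  1.12297194e-02,
        1.66304073e-05, -1.65594463e-05]), 'eef_pos': array([0.22612174, 0.55520318, 0.23052016]), 'tool_rot': array([[-9.26133697e-01,  3.77194969e-01, -5.75785129e-04],
       [ 3.77195408e-01,  9.26132617e-01, -1.41417789e-03],
       [-1.67398116e-07, -1.52690131e-03, -9.99998834e-01]]), 'contact_force': array([ 0.60751587, -1.4927127 ,  0.23116681]), 'ft_torque': array([ 0.0079238 ,  0.0102036 , -0.02514082]), 'gripper_width': 0.08551486355328322}
```

View pics/top0.png

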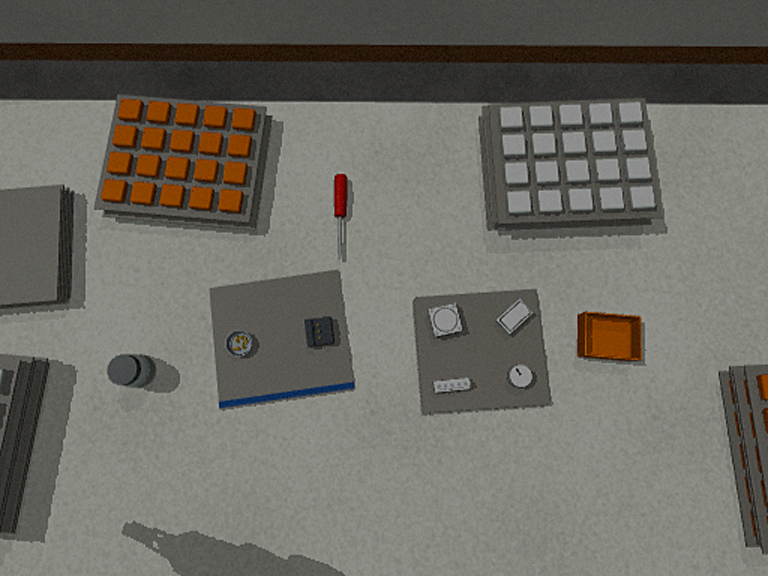

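View pics/side0.png

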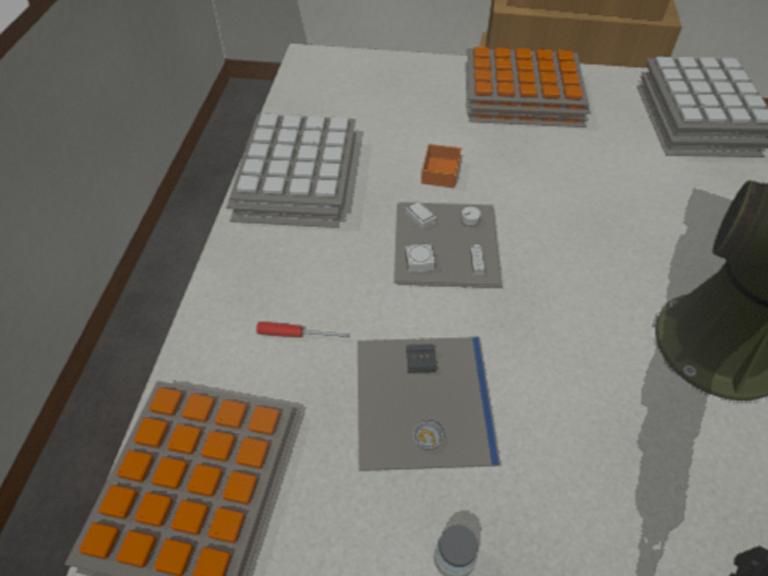

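```bash
cat > h.py <<'E'
import numpy as np, cv2
from bench import ctrl, claw, ik, telemetry, viewer, finish_job
def R(a):
    c,s=np.cos(a),np.sin(a); return np.array([[c,s,0],[s,-c,0],[0,0,-1.]])
def pose(name,obs=None):
    c=viewer.calibration(name)
    if name!="wrist": return c,c["cam_to_world"]
    T=np.eye(4); T[:3,:3]=obs["tool_rot"]; T[:3,3]=obs["eef_pos"]
    return c,T@c["tool_from_camera"]
def p2w(uv,z,c,T):
    uv=np.atleast_2d(np.float64(uv)); d=np.c_[(uv[:,0]-c["cx"])/c["fx"],-(uv[:,1]-c["cy"])/c["fy"],-np.ones(len(uv))]@T[:3,:3].T
    return T[:3,3]+d*((z-T[2,3])/d[:,2])[:,None]
def w2p(P,c,T):
    q=(np.atleast_2d(P)-T[:3,3])@T[:3,:3]
    return np.c_[c["cx"]-c["fx"]*q[:,0]/q[:,2],c["cy"]+c["fy"]*q[:,1]/q[:,2]]
def shot(name,fn,scale=1.5):
    o=telemetry.observe(); im=viewer.read_camera(name)[:,:,::-1]
    c,T=pose(name,o); np.savez(f"pics/{fn}.npz",im=im,T=T,f=[c["fx"],c["cx"],c["cy"]])
    cv2.imwrite(f"pics/{fn}.png",cv2.resize(im,None,fx=scale,fy=scale,interpolation=cv2.INTER_CUBIC)); return im
def load(fn):
    d=np.load(f"pics/{fn}.npz"); f=d["f"]; return d["im"],dict(fx=f[0],fy=f[0],cx=f[1],cy=f[2]),d["T"]
E
python3 - <<'E'
from h import *
c,T=pose("top")
g=lambda uv,z: p2w(np.array(uv)/1.5,z,c,T).round(3)
print("sheet",g([(211,289),(339,271),(354,387),(220,406)],.004))
print("dish,nest",g([(239,344)],.012),g([(320,330)],.024))
print("stack",g([(415,297),(537,290),(550,404),(423,412)],.012))
print("base",g([(445,321)],.038),"dial",g([(520,377)],.036),"strip",g([(452,385)],.03),"rock",g([(514,316)],.032))
sc=g([(211,289),(339,271),(354,387),(220,406)],.004).mean(0); st=g([(415,297),(537,290),(550,404),(423,412)],.012).mean(0)
for n,p in(("w_sheet",sc),("w_stack",st)):
    ctrl.goto([p[0]-.03,p[1],.24],R(np.pi)); ctrl.pause(.3); shot("wrist",n)
print(telemetry.observe()["time_s"])
E
```

```text
sheet [[0.63  0.318 0.004]
 [0.668 0.074 0.004]
 [0.45  0.04  0.004]
 [0.412 0.285 0.004]]
dish,nest [[0.525 0.255 0.012]] [[0.552 0.104 0.024]]
stack [[ 0.618 -0.072  0.012]
 [ 0.634 -0.301  0.012]
 [ 0.425 -0.315  0.012]
 [ 0.407 -0.086  0.012]]
base [[ 0.57  -0.125  0.038]] dial [[ 0.472 -0.257  0.036]] strip [[ 0.456 -0.137  0.03 ]] rock [[ 0.581 -0.251  0.032]]
3.9167
```

View pics/w_sheet.png

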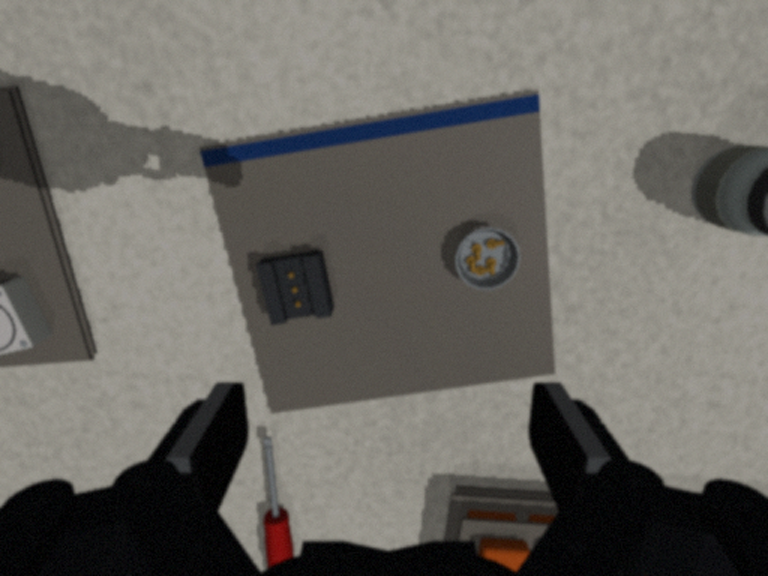

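View pics/w_stack.png

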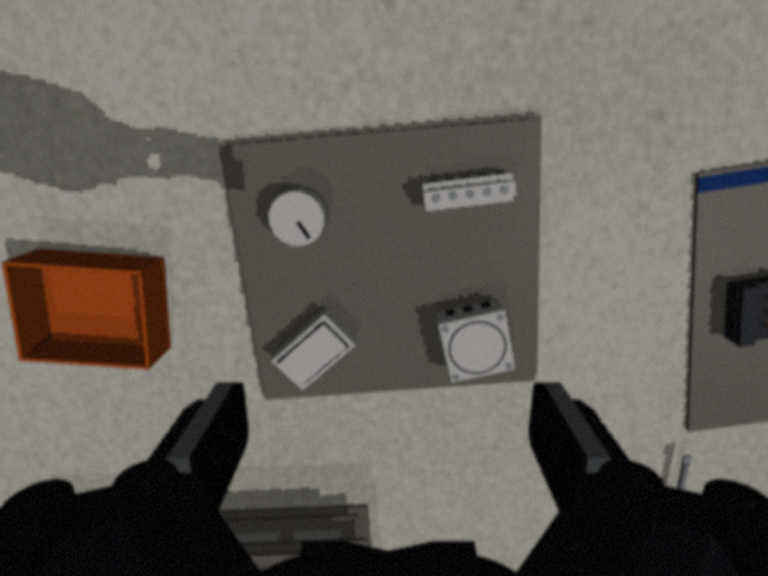

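Run:
```python
from h import *
im=load("w_sheet")[0][50:286,130:380]; a=cv2.resize(im,None,fx=3,fy=2.5,interpolation=cv2.INTER_CUBIC)
im=load("w_stack")[0]
cs=[im[y:y+80,x:x+80] for x,y in((160,110),(278,105),(170,195),(280,190))]
cs=[cv2.resize(c,(400,300),interpolation=cv2.INTER_CUBIC) for c in cs]
b=np.vstack([np.hstack(cs[:2]),np.hstack(cs[2:])])
im=load("w_sheet")[0]
for n,i in(("b",b),("n",np.hstack([cv2.resize(im[y:y+60,x:x+60],(400,400),interpolation=cv2.INTER_CUBIC) for x,y in((165,160),(295,142))]))): cv2.imwrite(f"pics/crop_{n}.png",cv2.convertScaleAbs(i,alpha=1.4))
```

```text
(no output)
```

View pics/crop_b.png

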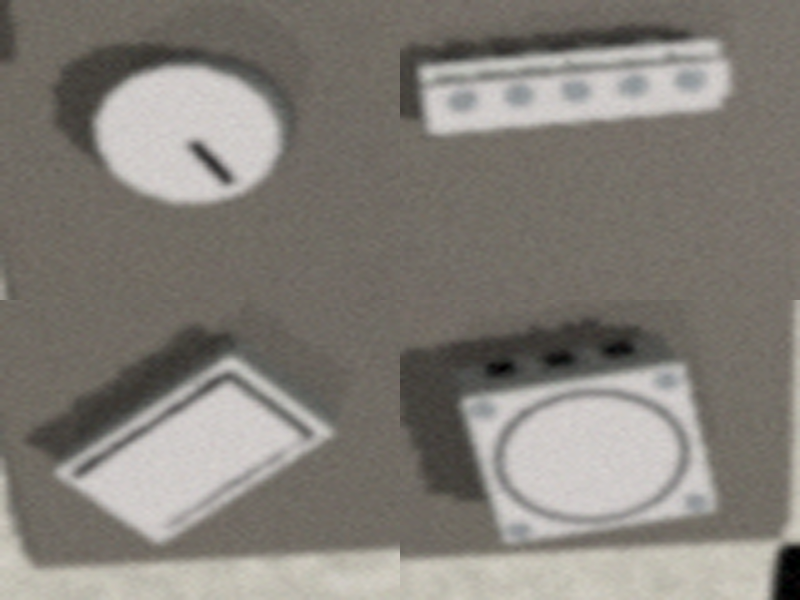

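View pics/crop_n.png

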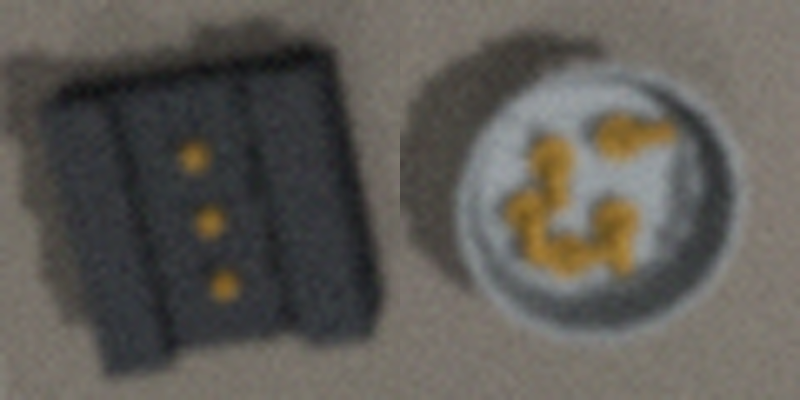

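```bash
cat > fit.py <<'E'
from h import *
from scipy.optimize import least_squares
def fit(mod,uv,c,T,x0):
    mod=np.float64(mod); uv=np.float64(uv)
    def W(p):
        cs,s=np.cos(p[2]),np.sin(p[2]); return np.c_[p[0]+cs*mod[:,0]-s*mod[:,1],p[1]+s*mod[:,0]+cs*mod[:,1],mod[:,2]]
    r=least_squares(lambda p:(w2p(W(p),c,T)-uv).ravel(),x0); return r.x,np.abs(r.fun).max()
def rect(hx,hy,z): return [(-hx,-hy,z),(-hx,hy,z),(hx,hy,z),(hx,-hy,z)] # front-right, front-left, back-left, back-right
E
python3 - <<'E'
from fit import *
_,c,T=load("w_sheet")
q=np.array([(203,152),(538,92),(554,373),(271,411)])/1.5
s,e=fit(rect(.115,.125,.004),q,c,T,[.54,.18,.15]); print("sheet",s,e)
d=p2w([(325.2,172.4)],.019,c,T)[0]
n,e=fit(rect(.025,.025,.024),np.array([(45,103),(333,65),(373,340),(108,377)])/6.667+[165,160],c,T,[.55,.1,.15]); print("nest",n,e)
cs,sn=np.cos(s[2]),np.sin(s[2]); L=lambda p:(np.array([[cs,sn],[-sn,cs]])@(p[:2]-s[:2])).round(4)
print("dish",d,"local dish,nest",L(d),L(n), np.hypot(*(d[:2]-n[:2])), np.arctan2(-(d-n)[0],(d-n)[1]))
_,c,T=load("w_stack")
print("stack",fit(rect(.105,.115,.012),np.array([(222,143),(541,115),(536,379),(264,398)])/1.5,c,T,[.52,-.19,0]))
print("dial",p2w([(197.8,145.5)],.036,c,T))
print("strip",p2w([(290.4,131.9),(336.2,126.1),(313,129.3)],.034,c,T))
print("rock",fit(rect(.018,.03,.030),[(181.4,240.3),(216.4,209.7),(237,230.5),(202,260.3)],c,T,[.58,-.25,.6]))
print("base",fit(rect(.026,.026,.038),[(292.2,215.9),(336.6,206.8),(343.4,246.5),(300.6,254.8)],c,T,[.57,-.12,.1]),p2w([(318.6,231.3)],.038,c,T))
E
```

```text
sheet [0.54178465 0.1824093  0.15917584] 2.823368045901816
nest [0.5517152  0.10934165 0.13090396] 1.344262052771228
dish [0.52772188 0.25577479 0.019     ] local dish,nest [-0.0023  0.0747] [-0.0018 -0.0737] 0.14838579308250355 0.16240854131748136
stack (array([ 0.5203411 , -0.19064631,  0.07834198]), np.float64(1.195400870668351))
dial [[ 0.47523604 -0.25717699  0.036     ]]
strip [[ 0.46108949 -0.15939969  0.034     ]
 [ 0.45500379 -0.11172407  0.034     ]
 [ 0.45835045 -0.13579333  0.034     ]]
rock (array([ 0.58349592, -0.25119421,  0.73541136]), np.float64(1.0388204506166687))
base (array([ 0.57419757, -0.1242741 ,  0.22572225]), np.float64(0.7182995712862521)) [[ 0.57396514 -0.12379162  0.038     ]]
```

Run:
```python
from fit import *
def W(p,m):
    m=np.float64(m); cs,s=np.cos(p[2]),np.sin(p[2]); return np.c_[p[0]+cs*m[:,0]-s*m[:,1],p[1]+s*m[:,0]+cs*m[:,1],m[:,2]]
im,c,T=load("w_sheet"); k=3.2; x0,y0=128,50
im=cv2.resize(im[y0:y0+235,x0:x0+250],None,fx=k,fy=2.5,interpolation=cv2.INTER_CUBIC)
s=[.5418,.1824,.159]
def dr(p,m,col): cv2.polylines(im,[np.int32((w2p(W(p,m),c,T)+.5-[x0,y0])*[k,2.5])],True,col,1)
dr(s,rect(.115,.125,.004),(0,255,0)); dr(s,[(-.115,-.125,.004),(-.103,-.125,.004),(-.103,.125,.004),(-.115,.125,.004)],(0,255,0))
a=np.linspace(0,6.28,60)
cs,sn=np.cos(s[2]),np.sin(s[2])
t=lambda x,y:[s[0]+cs*x-sn*y,s[1]+sn*x+cs*y,s[2]]
dr(t(0,.075),np.c_[.025*np.cos(a),.025*np.sin(a),0*a+.019],(0,255,255))
dr(t(0,-.075),rect(.025,.025,.024),(0,255,255)); dr(t(0,-.075),rect(.025,.025,.004),(0,128,255))
cv2.imwrite("pics/ov.png",im)
```

```text
(no output)
```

View pics/ov.png

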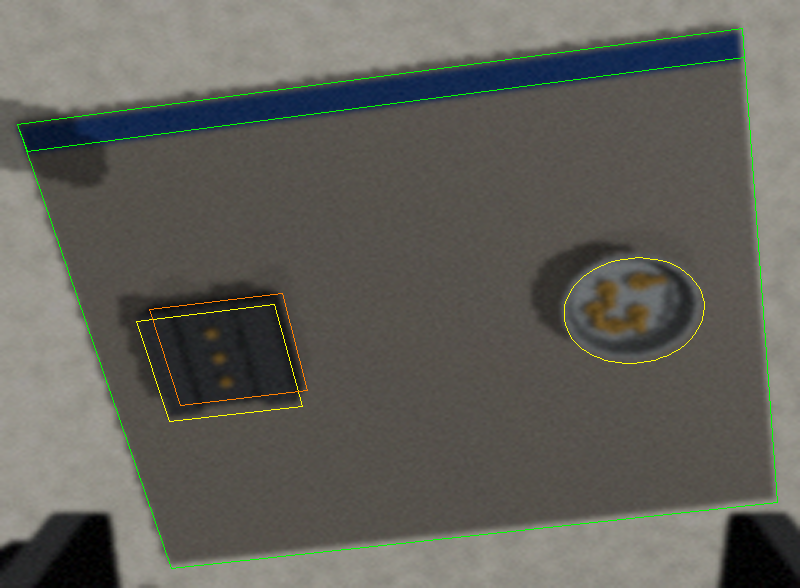

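```bash
cat > pp.py <<'E'
from h import *
def pick(x,y,a,w,zt,N=35,zh=.11):
    ctrl.goto([x,y,zh],R(a)); claw.set_gripper(w)
    hit=ctrl.move_l([x,y,zt],v=.12,threshold=12)
    claw.set_gripper(0,N); o=telemetry.observe()
    print("grasp",hit,o["eef_pos"].round(4),"w",round(o["gripper_width"],4),o["time_s"])
    ctrl.move_l([x,y,zh],v=.15)
    print("lifted w",round(telemetry.observe()["gripper_width"],4))
def place(x,y,a,w,zt,zh=.11):
    ctrl.goto([x,y,zh],R(a)); ctrl.move_l([x,y,zt+.015],v=.15)
    hit=ctrl.move_l([x,y,zt],v=.04,threshold=6); o=telemetry.observe()
    print("down",hit,o["eef_pos"].round(4),o["contact_force"].round(1))
    claw.set_gripper(w); ctrl.move_l([x,y,zh],v=.15); print("t",telemetry.observe()["time_s"])
E
python3 - <<'E'
from pp import *
h=np.pi/2
pick(.5741,-.1240,.226+h,.075,.014)
place(.5400,.1825,.160+h,.066,.0065)
ctrl.goto([.50,.1825,.20],R(np.pi)); ctrl.pause(.2); shot("wrist","w2",1.5)
E
```

```text
grasp False [ 0.575  -0.1242  0.0151] w 0.0514 6.8167
lifted w 0.0515
down True [0.5403 0.1826 0.0069] [-0.7 -0.4  4.4]
t 11.0667
```

View pics/w2.png

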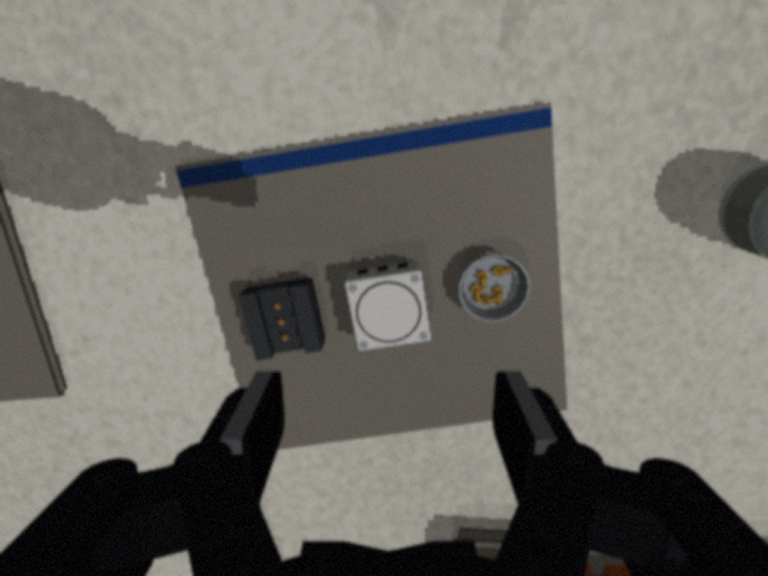

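Run:
```python
from h import *
im=load("w2")[0][160:245,155:360]
cv2.imwrite("pics/w2c.png",cv2.convertScaleAbs(cv2.resize(im,(800,332*1),interpolation=cv2.INTER_CUBIC),alpha=1.5))
```

```text
(no output)
```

View pics/w2c.png

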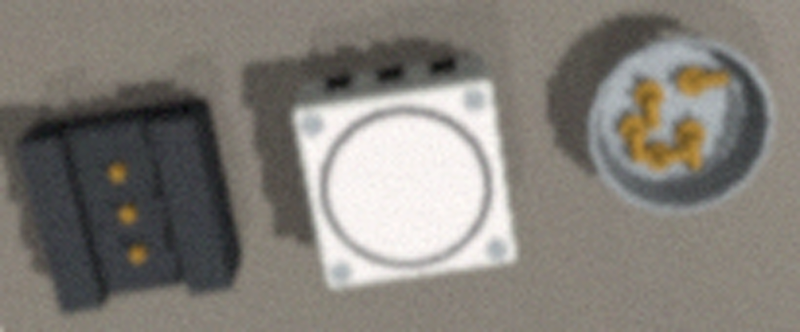

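Run:
```python
from fit import *
_,c,T=load("w2"); k=3.902; f=lambda l:np.array(l)/k+[155,160]-.37
d=p2w(f([(680.5,124.5)]),.019,c,T)[0]
n,e=fit(rect(.025,.025,.024),f([(21,140),(202,112),(233,287),(62,310)]),c,T,[.55,.1,.15])
b,e2=fit(rect(.026,.026,.030),f([(294,108),(491,82),(518,263),(330,290)]),c,T,[.54,.18,.15])
r=p2w(f([(406,187)]),.030,c,T)[0]
s,e3=fit(rect(.115,.125,.004),np.array([(179,168),(550,104),(567,408),(248,450)])/1.5,c,T,[.54,.18,.15])
print(d,n,e,b,e2,r,"sheet",s,e3)
cs,sn=np.cos(s[2]),np.sin(s[2]); L=lambda p:(np.array([[cs,sn],[-sn,cs]])@(p[:2]-s[:2])).round(4)
print("local d,n,base,ring",L(d),L(n),L(b),L(r), np.arctan2(-(d-n)[0],(d-n)[1]))
```

```text
[0.52721876 0.25509907 0.019     ] [0.55076671 0.10866549 0.1396497 ] 1.4779295452958365 [0.54097184 0.18300443 0.1537959 ] 0.8612824746159902 [0.54063868 0.18242644 0.03      ] sheet [0.54066235 0.18075115 0.15005625] 4.566703799206181
local d,n,base,ring [-0.0022  0.0755] [-0.0008 -0.0728] [0.0006 0.0022] [0.0002 0.0017] 0.15944467619435107
```

```bash
sed -i 's/    claw.set_gripper(0,N); o=/    ctrl.pause(.2); claw.set_gripper(0,N); o=/; s/^    print("lifted w".*/    g=telemetry.observe()["gripper_width"]; print("lifted w",round(g,4)); assert abs(g-wt)<.004/; s/def pick(x,y,a,w,zt,/def pick(x,y,a,w,zt,wt,/; s/    claw.set_gripper(w); ctrl.move_l/    ctrl.pause(.2); claw.set_gripper(w); ctrl.move_l/' pp.py
python3 - <<'E'
from pp import *
h=np.pi/2; A=.158+h
# dial: centre along y first, then grasp along x
x,y=.4748,-.2575
ctrl.goto([x,y,.11],R(np.pi)); claw.set_gripper(.065); ctrl.move_l([x,y,.016],v=.12,threshold=12); ctrl.pause(.2)
claw.set_gripper(0,20); yy=telemetry.observe()["eef_pos"][1]; print("dial y",yy,telemetry.observe()["gripper_width"])
claw.set_gripper(.065); ctrl.move_l([x,y,.06])
pick(x,y,A,.065,.016,.040,N=30)
place(.5405,.1827,A,.055,.0345)
ctrl.goto([.50,.1825,.20],R(np.pi)); ctrl.pause(.2); shot("wrist","w3",1.5)
cv2.imwrite("pics/w3c.png",cv2.resize(load("w3")[0][140:260,150:370],(792,432),interpolation=cv2.INTER_CUBIC))
E
```

```text
dial y -0.25767815774848074 0.03915999026088926
grasp False [ 0.4751 -0.2577  0.0166] w 0.0386 19.7
lifted w 0.0387
down True [0.5408 0.1828 0.0346] [-0.8 -0.1  5.5]
t 24.25
```

View pics/w3c.png

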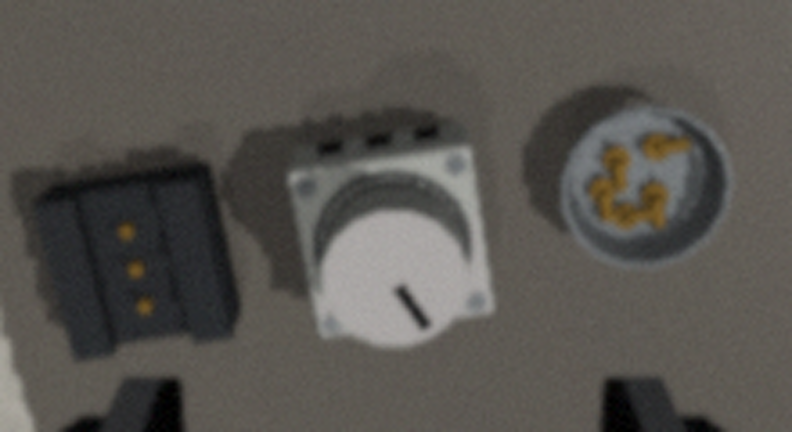

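Run:
```python
from fit import *
from pp import pick,place
_,c,T=load("w3"); f=lambda l:np.array(l)/3.6+[150,140]-.36
print("dial",p2w(f([(395,278)]),.054,c,T),"base",fit(rect(.026,.026,.030),f([(289,178),(468,147),(494,312),(323,338)]),c,T,[.54,.18,.15]))
h=np.pi/2; A=.158+h
pick(.4580,-.1360,.127+h,.045,.0145,.020,N=30)
place(.4581,.2449,A,.040,.0068)
pick(.5830,-.2513,.735+h,.060,.0145,.036,N=30)
place(.6278,.1199,A,.055,.0068)
ctrl.goto([.49,.1825,.24],R(np.pi)); ctrl.pause(.2); shot("wrist","w4",1.5)
```

```text
dial [[0.54068016 0.18310102 0.054     ]] base (array([0.54109549, 0.18272426, 0.17140871]), np.float64(1.3462658483125551))
grasp False [ 0.4583 -0.1361  0.0149] w 0.0193 28.7667
lifted w 0.0191
down True [0.4584 0.2451 0.0069] [-0.2 -0.5  4.7]
t 33.5
grasp False [ 0.5834 -0.2514  0.0151] w 0.0355 37.175
lifted w 0.035
down True [0.628  0.12   0.0068] [-1.1  0.1  4.3]
t 41.8917
```

View pics/w4.png

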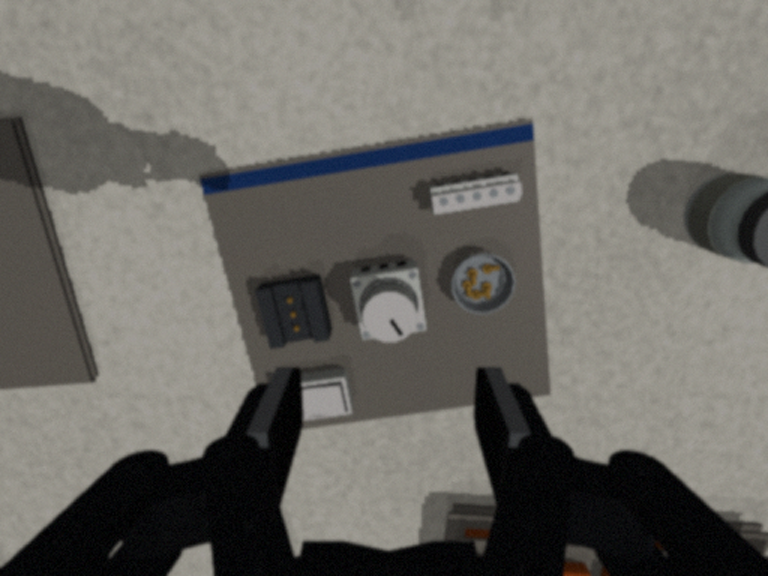

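Run:
```python
from h import *
ctrl.goto([.60,.185,.20],R(np.pi)); ctrl.pause(.3); im=shot("wrist","w5",1.5)
c,T=load("w5")[1:]
print(w2p([[.458,.245,.026],[.527,.256,.019],[.551,.108,.024],[.628,.12,.022]],c,T).round(1))
cs=[]
for P in([.49,.25,.02],[.59,.114,.02]):
    u,v=np.int32(w2p([P],c,T)[0]); x,y=u-60,max(v-80,0); print(x,y); cs.append(cv2.resize(im[y:y+160,x:x+120],(396,528),interpolation=cv2.INTER_CUBIC))
cv2.imwrite("pics/w5c.png",cv2.convertScaleAbs(np.hstack(cs),alpha=1.4))
```

```text
[[328.6   5.7]
 [333.8  90. ]
 [177.2 116.6]
 [195.1 192.7]]
270 0
127 75
```

View pics/w5c.png

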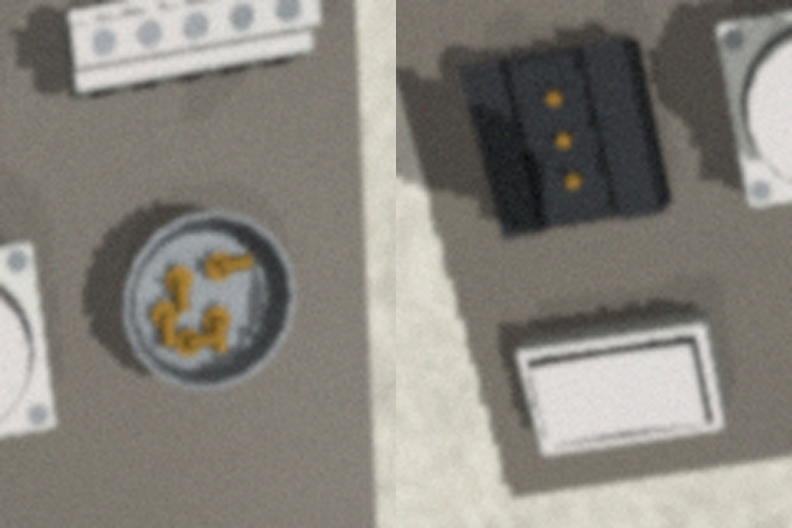

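Run:
```python
from fit import *
_,c,T=load("w5"); k=3.3
f1=lambda l:np.array(l)/k+[270,0]-.35; f2=lambda l:(np.array(l)-[396,0])/k+[127,75]-.35
d=p2w(f1([(207.5,299)]),.019,c,T)[0]; h=p2w(f1([(104,41),(197,25),(289,8)]),.026,c,T)
n,e=fit(rect(.025,.025,.024),f2([(462,66),(635,40),(664,207),(503,236)]),c,T,[.55,.1,.15])
r,e2=fit(rect(.018,.030,.022),f2([(518,350),(707,322),(723,427),(543,456)]),c,T,[.62,.12,.15])
print("d",d,"heads",h,"n",n,e,"r",r,e2); v=h[2]-h[0]; yaw=np.arctan2(-(d-n)[0],(d-n)[1]); print("strip yaw",np.arctan2(-v[0],v[1]),"d-n yaw",yaw,np.hypot(*(d-n)[:2]))
q=.157; M=np.array([[np.cos(q),np.sin(q)],[-np.sin(q),np.cos(q)]])
print("strip-dish",M@(h.mean(0)-d)[:2],"rocker-nest",M@(r-n)[:2],"mid",(d+n)[:2]/2)
```

```text
d [0.52721965 0.25483009 0.019     ] heads [[0.46287154 0.22179813 0.026     ]
 [0.4591672  0.24573313 0.026     ]
 [0.45526543 0.26919072 0.026     ]] n [0.55140805 0.10898546 0.1454001 ] 1.820783371139953 r [0.62810525 0.12017676 0.15029484] 1.3931502966487699
strip yaw 0.15913455337054577 d-n yaw 0.16435442709405124 0.14783685110328174
strip-dish [-0.0687277   0.00150843] rocker-nest [ 0.07750371 -0.0009384 ] mid [0.53931385 0.18190778]
```

```bash
python3 -c "
from bench import finish_job,telemetry
print(telemetry.observe()['time_s'],finish_job())"
```

```text
the job is handed in; nothing more can be done
44.175 None
```

The kit is set out on the taped sheet and the job is handed in at 44 s of the 106 s limit. I placed the parts in the order asked: base, dial, strip, rocker. No touchdown while placing went above about 6 N, and the arm ended about 20 cm up, clear of everything.

Last wrist-camera checks:

| Part | Where it stands | Measured offset |
|---|---|---|
| Base | between dish and nest | about 1–2 mm from the measured midpoint |
| Dial | on top of the base | centred within about 0.5 mm |
| Strip | in front of the dish | about 34 mm clear, 1.5 mm sideways, turned 0.159 rad (sheet about 0.157) |
| Rocker | behind the nest | about 34.5 mm clear, 1 mm sideways, turned 0.150 rad (sheet about 0.157) |

- **Measurement disagreements:** Dish and nest came out 148 mm apart instead of the known 150 mm. The nest's own edges also read about 0.01–0.02 rad less turned than the dish-to-nest line, and one fit of the sheet outline was poor because a finger hid a corner. So these figures are good to about 2 mm, and I made no corrections.
- **Bystanders:** I planned the moves clear of the screwdriver, jar and bin, but did not measure them again at the end.

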